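Set the tackle dryer's fan and hold its lid open

TASK

Let the damp out of the tackle dryer: with its lid still shut, turn the fan knob until its pointer stands on the one long mark of the scale, then raise the lid by the bar at its front until it stands open at 50 degrees from shut. The lid falls if let go, so finish still holding it there, steady, with the gripper; do not move the other tackle.

Things in the scene. Friction and masses are not known exactly. Their poses are not given: they have to be found in the camera images.
- dryer: tackle dryer, fixed: a grey plastic box 170 (x) x 240 (y) x 95 mm tall with a lid, and a fan unit 150 (x) x 140 (y) x 70 mm tall joined to the box's right (-y) side, its centre at y = -190 mm. Origin: centre of the box's underside, on the shelf. x points away from the robot, z up; the front (-x) roughly faces the robot
- fan_knob (a joint): angle of the fan knob, rad. 0: pointer to the dryer's front (-x); grows clockwise seen from above, so the pointer's direction in the dryer frame is (-cos q, sin q). Range 0 to 4.8, stops at both ends; turns with light friction (0.05 N m) and stays where it is left. The long mark is at 2.356 (135 degrees)
- fan_knob_grip (a point): on the knob's upright axis at gripping height, 107 mm above the shelf. Black knob: disc 52 mm across and 8 mm high, on it an upright bar 50 mm long, 14 mm thick, its top 7 mm above this point, its flanks reaching 23 mm below; the bar lies along the pointer. Pointer end: aluminium nose and line; other end plain. Site axes turn with the knob: -x is the pointer's direction
- long_mark (a point): middle of the one long scale mark (22 x 4 mm, aluminium on a black disc 128 mm across round the knob), 51 mm from the knob's axis. The other six marks are 8 x 2 mm; the seven stand 45 degrees apart, the long one fourth clockwise from the front
- lid (a joint): opening angle of the dryer's lid (panel 170 x 240 x 8 mm, grey rim round a clear pane; 0.25 to 0.5 kg), rad: 0 shut (lid level), grows as the front edge rises; stop at 1.4. The hinge is free and nothing props the lid: it falls shut when let go from any angle. 50 degrees is 0.873
- lid_hinge (a point): middle of the lid's hinge line, at the box's far (+x) top edge: 85 mm behind the dryer's origin, 100 mm above the shelf; the line runs along the dryer's y. Does not move with the lid
- lid_bar (a point): middle of the lid's handle: a round steel bar 10 mm thick, 110 mm long along the dryer's y, held by a 10 mm leg at each end, 35 mm in front of the lid's front edge, in the lid's mid-plane, with free space around it. 205 mm from lid_hinge; lid shut: level with the hinge (100 mm above the shelf)
- reel: grey aluminium spinning reel lying flat, about 130 x 105 x 70 mm. Bystander, leave it. Origin: centre of its underside
- bobber: orange plastic egg-shaped float standing upright, 46 mm across, 100 mm tall. Bystander, leave it. Origin: centre of its underside
- sinker_a: stainless steel bell-shaped sinker standing upright, 34 mm across, 50 mm tall. Bystander, leave it. Origin: centre of its underside
- sinker_b: a second sinker, the same as sinker_a. Bystander, leave it
- mug: white ceramic mug, 80 mm across, 85 mm tall. Bystander, leave it. Origin: centre of its underside
- tray_drawer0_handle (a point): handle of the half-open drawer of the green plastic tackle tray (tray 240 x 240 x 100 mm) at the right. Bystander, leave it as it is

How it is judged:
On the way:
1. the fan knob points at the long mark while the lid is still shut (value of joint fan_knob between 2.216 and 2.496 rad and value of joint lid below 0.1 rad), for 0.2 s.
At the end, for the whole second after the job is handed in: the lid stands steady at 50 degrees from shut (within 6.5 degrees), held by the gripper's fingers, and the knob's pointer is still on the long mark (within 8 degrees) (value of joint fan_knob between 2.216 and 2.496 rad and value of joint lid between 0.758 and 0.988 rad and velocity of joint lid between -0.1 and 0.1 rad/s and contact force between the fingers and lid above 0.3 N); the arm keeps its last pose, push and grip.
It fails at once if a bystander is moved (more than 25 mm) (distance of any of reel, bobber, sinker_a, sinker_b, mug, tray_drawer0_handle from where it was at the start of the episode above 0.025 m).
It also fails if it takes over 64 s, if anything falls off the work surface, if the arm or the gripper's body presses on something with over 40 N, if the wrist force passes 120 N, or if a joint passes its speed limit or range.

ROBOT

A 6-joint arm with a two-finger parallel gripper is mounted at the origin on the work surface. World frame = base frame: x ahead of the robot, y to its left, z up, the work surface at z = 0. Lengths are in m, angles in rad, forces in N, time in s.
With the tool pointing down it reaches from about 0.225 to 0.725 m from the base axis. Payload 3.1 kg.
Tool frame: the origin (TCP) lies on the centre line of the jaws, within the pads' length; the fingertips stand 14 mm ahead of it and the grasp point (between the pads) lies 5 mm behind it; z points along the fingers, y is the line along which they close (so a half turn about z gives the same grasp; the last joint's range is limited). The gripper opens to 85 mm and grips with 20 to 120 N. Pads are 22 mm wide; open, the fingers measure 114 mm over their backs; the gripper's body (76 mm by 85 mm) begins 54 mm behind the grasp point. The pads swing forward as they close: fully open they stand 13 mm farther back than shut.
Start: joints at [1.201, 0.048, 0.099, 1.622, 0, 1.443], TCP at [0.126, 0.51, 0.245] pointing down, gripper open.
Joint ranges: [-2.91, 2.91], [-0.99, 1.94], [-1.21, 1.42], [-2.12, 2.29], [-1.49, 1.47], [-3.14, 3.14]. Speed limits (rad/s): [2.79, 2.79, 3.14, 3.14, 3.14, 3.14].

INTERFACE

Orientations are given as a rotation vector (axis times angle).
In Python, from workcell import r gives the robot as it stands. The module is installed in compiled form; this text tells all that it offers.
- The arm moves only by the tool drive_tool, never from a script. Its argument "moves" is a list of rows, each a list of 4 numbers: the shift along the tool's x, y, z in mm, then the turn about the tool's z in rad. In form: [[tx, ty, tz, yaw], ...]. A call has 1 to 10 rows; each row is the pose to reach, as a shift and turn from the pose commanded when the call began, along the tool's axes at that moment; what a row does not reach only later rows make up. A row lasts 1/8 s, in which the tool goes at most 62.5 mm and 10.7 degrees, less where a joint would pass 70% of its speed; a pose out of reach is approached as far as the arm can. A call with a gripper value outside its range is refused whole. "jaw" is the finger opening in mm, from 0 to 85.4, set as the call begins (left out, the last holds). The fingers move at their own pace and stop on an object; "newtons" is the grip in N (left out, the last holds). Time passes only in rows, so rows that repeat a pose let the fingers close. It gives the time, the measured TCP pose, the force, the opening and the grip force at its end, in the units of the state.
- r.state(): the state, without advancing time (a new reading comes with each control period).
- r.grab_frame(name): name is "side" or "top" or "wrist"; returns (picture, depth): 384x512x3 uint8, blue, green, red; 384x512 float32, m along the optical axis (not along the pixel's ray), 0 where there is no reading.
- r.camera_params(name): a dict with "fx", "fy", "cx", "cy" (pixels), "extrinsics" (4x4, takes a point from camera to world coordinates); the wrist camera has in their place "T_tool_cam" (4x4, takes a point from camera to tool coordinates, whose origin is the TCP and whose axes are the flange's). Camera axes: x right, y down, z forward; pixel columns grow to the right and rows downward; lengths in m; the calibration is good to about 2 mm. A picture is of the moment at which its call begins: read the wrist's pose just before it. camera_params takes no time and is no camera call.
- r.job_done(): hands the job in; it is judged then, once.
The state is a dict: "t": time; "joints": joint angles; "joint_vel": joint speeds; "tau": joint torques, N m; "eef_pos": TCP position; "eef_rot": TCP orientation; "force": force on the tool from outside, world axes, zero at the start; "torque": the same for the moment, N m; "grip_width": finger opening in m; "gripper_force": force on a finger pad.
Only numpy, scipy, OpenCV 4.12 (cv2) and the standard library are available. Lean on these libraries where they do the work, as an engineer would, in place of code of your own. Each camera call takes 0.05 s, during which the arm holds its last target. There are 200 camera calls.

## Working session

There is one attempt and no reset: what is moved stays moved. The work goes in short steps, Python scripts to look and compute and a tool call to move; the robot and the scene stay as the last step left them, time stands still between calls to the robot, and variables do not carry over. Pictures are saved under pics/ and viewed, at most 10 in all, crops included, and the job is handed in when it is done.

Besides the shell and the picture viewer there is one more tool, called after "Request:" as name(argument=value, ...), one argument or row to a line, values as JSON. drive_tool: Moves the arm, as the interface text tells. Its arguments: {"type":"object","properties":{"moves":{"type":"array","items":{"type":"array","items":{"type":"number"}}},"jaw":{"type":"number"},"newtons":{"type":"number"}},"required":["moves"]}

```bash
mkdir -p pics; cat > h.py <<'E'
import numpy as np, cv2
from scipy.spatial.transform import Rotation as R
from workcell import r
def tool():
    s=r.state(); T=np.eye(4); T[:3,:3]=R.from_rotvec(s["eef_rot"]).as_matrix(); T[:3,3]=s["eef_pos"]; return T
def grab(n):
    T=tool(); im,d=r.grab_frame(n); p=r.camera_params(n)
    E=T@np.array(p["T_tool_cam"]) if n=="wrist" else np.array(p["extrinsics"])
    return im,d,p,E
def cloud(d,p,E):
    v,u=np.indices(d.shape); X=np.stack([(u-p["cx"])/p["fx"]*d,(v-p["cy"])/p["fy"]*d,d],-1)
    return X@E[:3,:3].T+E[:3,3]
def plane(u,v,z,p,E):
    ray=E[:3,:3]@np.array([(u-p["cx"])/p["fx"],(v-p["cy"])/p["fy"],1.]); return E[:3,3]+ray*(z-E[2,3])/ray[2]
E
python3 - <<'E'
from h import *
for n in ("top","side"):
    im,d,p,E=grab(n); cv2.imwrite(f"pics/{n}0.png",im); np.save(f"{n}.npy",d); print(n,np.round(E,3).tolist(),p["fx"])
    cv2.imwrite(f"raw_{n}.png",im)
s=r.state();print(s)
print(np.round(tool(),3))
E
```

```text
top [[-0.029, -0.987, 0.159, 0.264], [-1.0, 0.03, 0.007, -0.055], [-0.012, -0.159, -0.987, 1.696], [0.0, 0.0, 0.0, 1.0]] 488.38708174203754
side [[-0.95, -0.215, 0.228, 0.276], [-0.313, 0.619, -0.72, 0.765], [0.014, -0.755, -0.656, 0.825], [0.0, 0.0, 0.0, 1.0]] 392.3227665529281
{'t': 0.1, 'joints': array([1.20118780e+00, 4.86837229e-02, 9.77116854e-02, 1.62198079e+00,
       2.64259386e-06, 1.44299789e+00]), 'joint_vel': array([ 0.00101685, -0.00068763,  0.00341543,  0.00036918,  0.00013311,
       -0.00094905]), 'tau': array([ 3.13159297e-03, -3.39852870e+01,  3.20934713e+01,  1.58127153e-02,
       -3.04054936e-05, -1.45426412e-05]), 'eef_pos': array([0.1255349 , 0.5092262 , 0.24420904]), 'eef_rot': array([-0.37884515, -3.11812748,  0.00328161]), 'force': array([ 0.45642767, -0.51698464,  0.14903469]), 'torque': array([ 0.01476163,  0.0004064 , -0.00773696]), 'gripper_force': 0.0, 'grip_width': 0.08554158227354587}
[[-0.971  0.239 -0.001  0.126]
 [ 0.239  0.971 -0.002  0.509]
 [ 0.    -0.002 -1.     0.244]
 [ 0.     0.     0.     1.   ]]
```

View pics/top0.png

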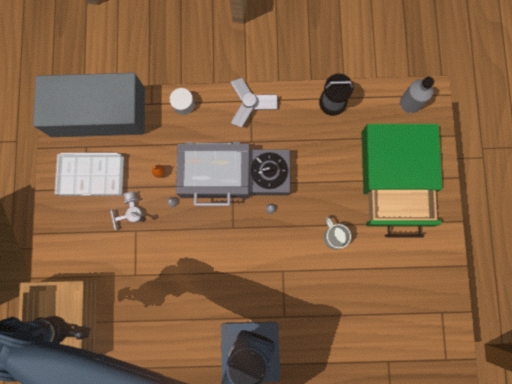

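View pics/side0.png

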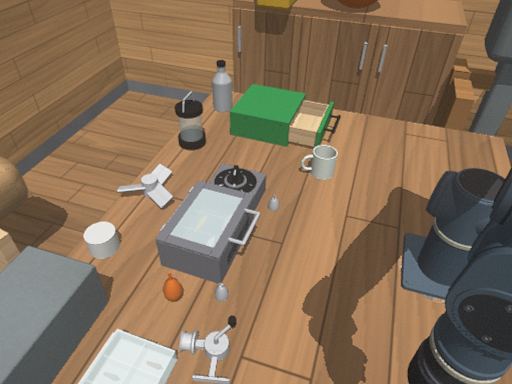

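The top view shows the dryer with its lid at (213,170), the knob at (269,171) and the bar at (211,203). The sinkers are at (172,202) and (271,208). The side view shows the same layout with the lid shut.

```bash
python3 - <<'E'
from h import *
im=cv2.imread("raw_top.png"); d=np.load("top.npy"); p=r.camera_params("top");E=np.array(p["extrinsics"])
a=cv2.resize(im[140:220,150:300],None,fx=5,fy=5,interpolation=cv2.INTER_CUBIC)
cv2.imwrite("pics/crop1.png",a)
X=cloud(d,p,E)
m=(X[...,2]>.09)&(X[...,2]<.115); m[:,:170]=0;m[:,295:]=0;m[:135]=0;m[215:]=0
# lid top rect
m2=m.astype(np.uint8); m2[:,252:]=0; m2[196:]=0
pts=X[m2>0][:,:2].astype(np.float32); print("lid",cv2.minAreaRect(pts), np.median(X[m2>0][:,2]))
mb=(X[...,2]>.085)&(X[...,2]<.12); mb[:200]=0;mb[209:]=0;mb[:,:190]=0;mb[:,235:]=0
print("bar",mb.sum(),X[mb].mean(0), cv2.minAreaRect(X[mb][:,:2].astype(np.float32)))
for n,u,v,z in (("knob",269,171,.08),("barmid",211.5,204,.1),("sa",172,202,.03),("sb",271,208,.03),("bob",158,171,.05)): print(n,plane(u,v,z,p,E).round(3),X[int(v),int(u)].round(3))
E
```

```text
lid ((0.6083223819732666, 0.1081060916185379), (0.23984843492507935, 0.18269944190979004), 88.52115631103516) 0.10296738400335637
bar 125 [0.48891123 0.11122061 0.10387519] ((0.49218007922172546, 0.11190088093280792), (0.11660411953926086, 0.0176264438778162), 88.4080581665039)
knob [ 0.597 -0.081  0.08 ] [ 0.594 -0.081  0.095]
barmid [0.488 0.112 0.1  ] [0.487 0.113 0.107]
sa [0.509 0.256 0.03 ] [0.508 0.254 0.038]
sb [ 0.478 -0.085  0.03 ] [ 0.477 -0.085  0.038]
bob [0.615 0.3   0.05 ] [0.612 0.297 0.067]
```

View pics/crop1.png

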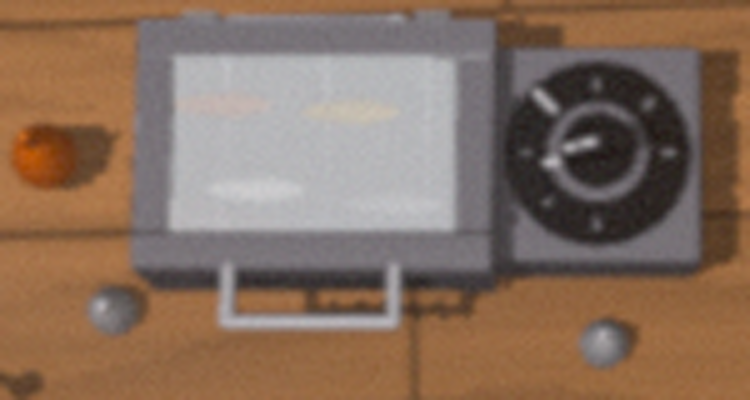

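Request:
drive_tool(
  moves=[
    [-598,-460,0,1.0],
    [-598,-460,0,1.0],
    [-598,-460,0,1.0],
    [-598,-460,0,1.0],
    [-598,-460,0,1.0],
    [-598,-460,0,1.0],
    [-598,-460,0,1.0],
    [-598,-460,0,1.0],
    [-598,-460,0,1.0],
    [-598,-460,0,1.0],
  ],
  jaw=50,
)

```text
t: 1.35
eef_pos: [0.5162, 0.0193, 0.2448]
eef_rot: [-1.828, -2.554, -0.0]
force: [0.6, 0.8, 0.0]
grip_width: 0.0499
gripper_force: 0.0
```

```bash
python3 - <<'E'
from h import *
print(np.round(r.camera_params("wrist")["T_tool_cam"],3)); print(np.round(tool(),3), r.state()["joints"].round(2))
E
```

```text
[[ 0.    -0.959 -0.285  0.073]
 [ 1.    -0.     0.     0.   ]
 [-0.    -0.285  0.959 -0.13 ]
 [ 0.     0.     0.     1.   ]]
[[-0.323  0.947 -0.     0.516]
 [ 0.947  0.323  0.     0.019]
 [ 0.001 -0.    -1.     0.245]
 [ 0.     0.     0.     1.   ]] [-0.09  0.03  0.08  1.62  0.    1.15]
```

Request:
drive_tool(
  moves=[
    [-121,44,0,0],
    [-121,44,0,0],
    [-121,44,0,0],
    [-121,44,0,0],
  ],
)

```text
t: 1.85
eef_pos: [0.5957, -0.0793, 0.2442]
eef_rot: [-1.827, -2.552, 0.001]
force: [0.2, 0.4, 0.3]
grip_width: 0.0503
gripper_force: 0.0
```

```bash
python3 - <<'E'
from h import *
print(np.round(tool(),4))
im,d,p,E=grab("wrist"); cv2.imwrite("pics/w1.png",im); np.savez("w1.npz",im=im,d=d,E=E,K=[p[k] for k in("fx","fy","cx","cy")]); print(p["fx"])
E
```

```text
[[-0.3223  0.9466 -0.0024  0.5957]
 [ 0.9466  0.3223  0.001  -0.0793]
 [ 0.0018 -0.002  -1.      0.2442]
 [ 0.      0.      0.      1.    ]]
285.2459480898789
```

View pics/w1.png

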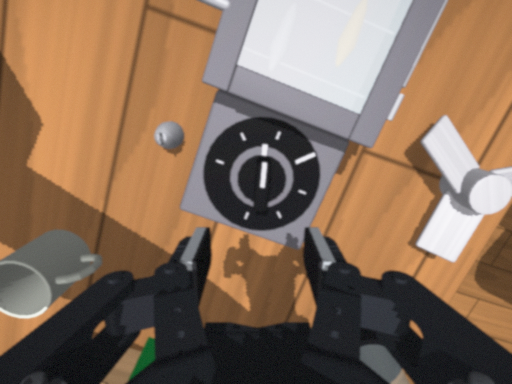

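The wrist view shows the dial centred near (262,174), the long mark at (305,159), and the pointer running from (262,188) to (264,147).

```bash
python3 - <<'E'
from h import *
f=np.load("w1.npz"); im,d,E=f["im"],f["d"],f["E"]; p=dict(zip(("fx","fy","cx","cy"),f["K"])); X=cloud(d,p,E)
g=im.max(2)
m=((g<70)).astype(np.uint8); m[:100]=0;m[235:]=0;m[:,:190]=0;m[:,335:]=0
m=cv2.morphologyEx(m,cv2.MORPH_CLOSE,np.ones((9,9)))
c=max(cv2.findContours(m,0,2)[0],key=cv2.contourArea); h=cv2.convexHull(c)
zs=X[215:222,240:250,2]; print("z scale",np.median(X[205:215,225:235,2]),np.median(zs),"knob bar top",X[195,263],X[170:185,260:266,2].mean())
zd=.072
P=np.array([plane(u,v,zd,p,E)[:2] for u,v in h[:,0]]).astype(np.float32)
(cx,cy),rad=cv2.minEnclosingCircle(P); e=cv2.fitEllipse(P); print("disc",(cx,cy),rad,e)
b=((g>140)).astype(np.uint8); b[m==0]=0
n,l,s,ce=cv2.connectedComponentsWithStats(b)
C=np.array(e[0])
for i in range(1,n):
    if s[i,4]<6: continue
    pp=plane(*ce[i],zd,p,E)[:2]; v=pp-C
    print(s[i,4],ce[i].round(1),pp.round(4),"r",np.hypot(*v).round(4),"q",np.degrees(np.arctan2(v[1],-v[0])).round(1),X[int(ce[i][1]),int(ce[i][0]),2].round(3))
for z in(.105,.114): 
  for uv in((262,188),(264,147),(263,168)): print(z,uv,plane(*uv,z,p,E)[:2].round(4))
# fan unit & lid direction: lid bar ends
l=(np.abs(X[...,2]-.103)<.004)
l[:,:200]=0; l[150:]=0
print(cv2.minAreaRect(X[l][:,:2].astype(np.float32)))
E
```

```text
z scale 0.07225575779198376 0.0723251813984501 knob bar top [ 0.6045971  -0.08761647  0.11598327] 0.11576442642789427
disc (0.601445198059082, -0.08077990263700485) 0.06345231086015701 ((0.601290762424469, -0.08102180063724518), (0.12489684671163559, 0.1264246106147766), 1.4480024576187134)
22 [242.7 136.2] [ 0.5687 -0.0465] r 0.0475 q 46.6 0.074
24 [277.8 135. ] [ 0.603  -0.0334] r 0.0477 q 92.1 0.073
149 [242.2 158.7] [ 0.5755 -0.0694] r 0.0283 q 24.3 0.076
133 [282.4 160.6] [ 0.6171 -0.0574] r 0.0284 q 123.7 0.077
98 [304.2 157.8] [ 0.6381 -0.047 ] r 0.0501 q 137.3 0.074
23 [219.5 161.4] [ 0.5533 -0.0801] r 0.048 q 1.1 0.074
138 [263.1 174.7] [ 0.6025 -0.0788] r 0.0026 q 118.3 0.115
96 [281.9 193.9] [ 0.6295 -0.0928] r 0.0305 q -157.3 0.077
92 [240.3 194.1] [ 0.5858 -0.108 ] r 0.0312 q -60.1 0.077
19 [302.  191.6] [ 0.6497 -0.0831] r 0.0484 q -177.6 0.074
19 [246.1 215.1] [ 0.5997 -0.1297] r 0.0487 q -88.2 0.073
18 [278.6 214.3] [ 0.6344 -0.1169] r 0.0488 q -132.7 0.073
0.105 (262, 188) [ 0.6027 -0.0844]
0.105 (264, 147) [ 0.5912 -0.0456]
0.105 (263, 168) [ 0.597  -0.0651]
0.114 (262, 188) [ 0.6016 -0.0819]
0.114 (264, 147) [ 0.5906 -0.0444]
0.114 (263, 168) [ 0.5962 -0.0632]
((0.613937258720398, 0.029364146292209625), (0.20363858342170715, 0.12339392304420471), 16.53282356262207)
```

Request:
drive_tool(
  moves=[
    [-4,5,20,0.045],
    [-4,5,60,0.045],
    [-4,5,100,0.045],
    [-4,5,120,0.045],
    [-4,5,130,0.045],
    [-4,5,138,0.045],
    [-4,5,138,0.045],
  ],
)

```text
t: 2.78
eef_pos: [0.6023, -0.081, 0.1079]
eef_rot: [1.884, 2.513, 0.0]
force: [-0.4, -1.2, 0.7]
grip_width: 0.0503
gripper_force: 0.0
```

Request:
drive_tool(
  moves=[
    [0,0,0,0],
    [0,0,0,0],
    [0,0,0,0],
    [0,0,0,0],
    [0,0,0,0],
    [0,0,0,0],
  ],
  jaw=0,
  newtons=35,
)

```text
t: 3.52
eef_pos: [0.6015, -0.0823, 0.1085]
eef_rot: [1.885, 2.513, -0.003]
force: [-4.8, -2.3, 5.6]
grip_width: 0.0132
gripper_force: 36.0
```

Request:
drive_tool(
  moves=[
    [0,0,0,0.14],
    [0,0,0,0.28],
    [0,0,0,0.42],
    [0,0,0,0.56],
    [0,0,0,0.7],
    [0,0,0,0.84],
    [0,0,0,0.98],
    [0,0,0,1.104],
    [0,0,0,1.104],
    [0,0,0,1.104],
  ],
)

```text
t: 4.78
eef_pos: [0.6014, -0.0823, 0.1085]
eef_rot: [2.922, 1.15, -0.003]
force: [-5.3, -1.3, 6.1]
grip_width: 0.0133
gripper_force: 36.1
```

Request:
drive_tool(
  moves=[
    [0,0,0,0],
    [0,0,0,0],
    [0,0,0,0],
    [0,0,0,0],
    [0,0,-40,0],
    [0,0,-90,0],
    [0,0,-140,0],
    [0,0,-140,0],
    [0,0,-140,0],
  ],
  jaw=45,
)

```text
t: 5.9
eef_pos: [0.6024, -0.0813, 0.2471]
eef_rot: [2.923, 1.152, 0.0]
force: [0.4, -0.1, -0.1]
grip_width: 0.0451
gripper_force: 0.0
```

```bash
python3 - <<'E'
from h import *
print(np.round(tool(),4), r.state()["joints"].round(2))
im,d,p,E=grab("wrist"); cv2.imwrite("pics/w2.png",im); np.savez("w2.npz",im=im,d=d,E=E,K=[p[k] for k in("fx","fy","cx","cy")])
E
```

```text
[[ 7.311e-01  6.823e-01  3.000e-04  6.024e-01]
 [ 6.823e-01 -7.311e-01 -0.000e+00 -8.130e-02]
 [ 2.000e-04  2.000e-04 -1.000e+00  2.471e-01]
 [ 0.000e+00  0.000e+00  0.000e+00  1.000e+00]] [-0.24  0.27  0.35  1.65  0.    2.15]
```

View pics/w2.png

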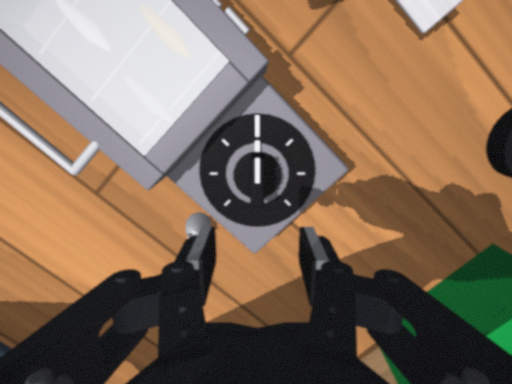

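The pointer, running from (257,180) to (257,147), lines up with the long mark at (257,125), so the knob is set. Next is the bar.

Request:
drive_tool(
  moves=[
    [48,-219,10,-0.786],
    [48,-219,10,-0.786],
    [48,-219,10,-0.786],
    [48,-219,10,-0.786],
    [48,-219,10,-0.786],
    [48,-219,10,-0.786],
    [48,-219,10,-0.786],
  ],
  jaw=24,
)

```text
t: 6.82
eef_pos: [0.4882, 0.1105, 0.2365]
eef_rot: [-2.261, -2.18, 0.002]
force: [-0.2, 0.3, 0.5]
grip_width: 0.0243
gripper_force: 0.0
```

```bash
python3 - <<'E'
from h import *
print(np.round(tool(),4), r.state()["joints"].round(2))
im,d,p,E=grab("wrist"); cv2.imwrite("pics/w3.png",im); np.savez("w3.npz",im=im,d=d,E=E,K=[p[k] for k in("fx","fy","cx","cy")])
X=cloud(d,p,E); m=(abs(X[...,2]-.1)<.012)&(X[...,0]<.515)&(X[...,0]>.46)&(X[...,1]>.04)&(X[...,1]<.18)
P=X[m]; print(m.sum(),P.mean(0),cv2.minAreaRect(P[:,:2].astype(np.float32)), P[:,2].max())
k=m&(X[...,0]<.497); print(np.polyfit(X[k][:,1],X[k][:,0],1), X[k][:,:2].min(0),X[k][:,:2].max(0))
E
```

```text
[[ 3.650e-02  9.993e-01 -1.200e-03  4.882e-01]
 [ 9.993e-01 -3.650e-02 -4.000e-04  1.105e-01]
 [-5.000e-04 -1.200e-03 -1.000e+00  2.365e-01]
 [ 0.000e+00  0.000e+00  0.000e+00  1.000e+00]] [ 0.09 -0.02  0.02  1.6  -0.    1.7 ]
1734 [0.49133172 0.11903033 0.10509378] ((0.4975273609161377, 0.11248066276311874), (0.11911609023809433, 0.03038574382662773), 87.55030822753906) 0.10804192078872343
[0.02333603 0.48526047] [0.4810147  0.05297389] [0.49654141 0.17224783]
```

View pics/w3.png

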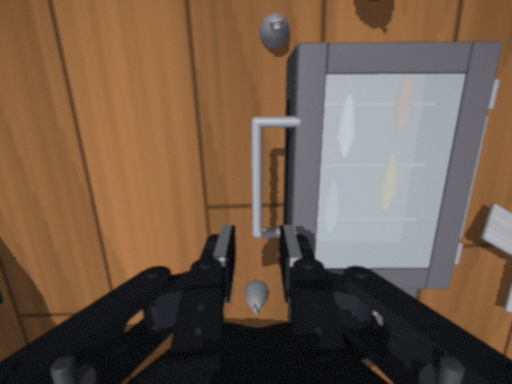

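The bar is centred between the fingers. In the image it runs from (256,120) to (257,233), which puts it at x = 0.488. I'll go down and grip it.

Request:
drive_tool(
  moves=[
    [2,0,40,0],
    [2,0,80,0],
    [2,0,110,0],
    [2,0,125,0],
    [2,0,137,0],
    [2,0,137,0],
  ],
)

```text
t: 7.62
eef_pos: [0.488, 0.1133, 0.1001]
eef_rot: [-2.259, -2.182, 0.001]
force: [0.3, 0.2, -0.2]
grip_width: 0.0242
gripper_force: 0.0
```

Request:
drive_tool(
  moves=[
    [0,0,0,0],
    [0,0,0,0],
    [0,0,0,0],
    [0,0,0,0],
    [0,0,0,0],
  ],
  jaw=0,
  newtons=40,
)

```text
t: 8.25
eef_pos: [0.4877, 0.1136, 0.1014]
eef_rot: [2.259, 2.184, -0.0]
force: [-5.6, -0.4, 6.4]
grip_width: 0.0084
gripper_force: 39.5
```

Request:
drive_tool(
  moves=[
    [0,0.2,-9,0],
    [0,0.8,-18,0],
    [0,1.8,-26.8,0],
    [0,3.1,-35.6,0],
    [0,4.9,-44.4,0],
    [0,7,-53,0],
    [0,9.5,-61.6,0],
    [0,12.4,-70,0],
    [0,12.4,-70,0],
  ],
)

```text
t: 9.38
eef_pos: [0.4995, 0.1131, 0.1715]
eef_rot: [-2.258, -2.183, 0.002]
force: [-7.3, -0.3, -0.9]
grip_width: 0.0085
gripper_force: 39.1
```

Request:
drive_tool(
  moves=[
    [0,3.2,-8.3,0],
    [0,6.8,-16.5,0],
    [0,10.8,-24.6,0],
    [0,15.1,-32.4,0],
    [0,19.7,-40,0],
    [0,24.7,-47.5,0],
    [0,30,-54.7,0],
    [0,35.6,-61.7,0],
    [0,41.5,-68.4,0],
    [0,47.6,-75,0],
  ],
)

```text
t: 10.62
eef_pos: [0.5461, 0.1116, 0.2482]
eef_rot: [-2.257, -2.183, 0.002]
force: [-10.6, -0.3, 5.6]
grip_width: 0.0082
gripper_force: 39.1
```

Request:
drive_tool(
  moves=[
    [0,6.5,-6,0],
    [0,13.2,-12,0],
    [0,13.2,-12,0],
    [0,13.2,-12,0],
    [0,13.2,-12,0],
  ],
)

```text
t: 11.25
eef_pos: [0.5598, 0.1112, 0.2614]
eef_rot: [2.258, 2.183, 0.002]
force: [-10.8, -0.9, 7.2]
grip_width: 0.0082
gripper_force: 39.8
```

```bash
python3 - <<'E'
from h import *
s=r.state(); print(s["eef_pos"],s["force"],s["grip_width"],s["gripper_force"])
im,d,p,E=grab("side"); cv2.imwrite("pics/s2.png",im); X=cloud(d,p,E)
iw,dw,pw,Ew=grab("wrist"); 
O=np.array([.693,.105]); ax=np.array([.9994,-.034]); ay=np.array([.034,.9994])
for n,X in(("side",X),("wrist",cloud(dw,pw,Ew))):
    q=X[...,:2]-O; a=q@ax; b=q@ay
    m=(abs(b)<.12)&(a<-.02)&(a>-.125)&(X[...,2]>.125)&(X[...,2]<.30)
    th=np.degrees(np.arctan2(X[m][:,2]-.1,-a[m])); 
    print(n,m.sum(),np.percentile(th,[10,30,50,70,90]).round(1))
cv2.imwrite("w4.png",iw)
E
```

```text
[0.55982789 0.11118519 0.26141769] [-10.81993392  -0.85185361   7.23735052] 0.00815213220192886 39.77663576602936
side 860 [49.1 49.8 50.  50.6 52.2]
wrist 22540 [50.2 50.5 50.9 51.2 52.2]
```

View pics/s2.png

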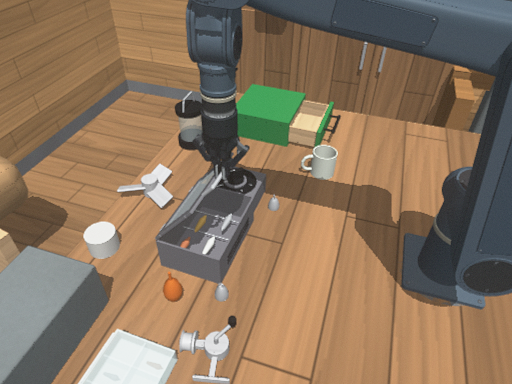

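The side view shows the lid up with the gripper at (235,160) holding the bar, and the bystanders have not moved. Depth puts the lid at about 50 degrees.

```bash
python3 -c "
from h import *
print(r.job_done())"
```

```text
the job is handed in; nothing more can be done
None
```

The job is handed in: the knob was set on the long mark with the lid shut, and the gripper is holding the lid steady at about 50 degrees, measured from depth images, with no bystander touched; the hand-in returned no verdict.

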